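Tip the pump head onto the service board and seat it against the stop

ROBOT

A 6-joint arm with a two-finger parallel gripper is mounted at the origin on the work surface. World frame = base frame: x ahead of the robot, y to its left, z up, the work surface at z = 0. Lengths are in m, angles in rad, forces in N, time in s.
With the tool pointing down it reaches from about 0.275 to 0.975 m from the base axis. Payload 8.4 kg.
Tool frame: the origin (TCP) lies at the very end of the fingers, on their centre line; the grasp point (between the pads) lies robot.tcp_to_grasp behind it (robot.tcp_to_grasp is the distance from the TCP to the grasp point, in m); z points along the fingers, y is the line along which they close (so a half turn about z gives the same grasp; the last joint's range is limited). The gripper opens to 92 mm and grips with 3 to 60 N. Pads are 20 mm wide; open, the fingers measure 128 mm over their backs; the gripper's body (75 mm by 189 mm) begins 69 mm behind the grasp point.
Start: joints at [-0.002, 0.353, 1.633, -0, 1.155, -0.002], TCP at [0.625, -0, 0.188] pointing down, gripper open.
Joint ranges: [-2.63, 2.63], [-0.92, 2.1], [0.06, 2.66], [-1.3, 4.44], [0, 2.69], [-3.02, 3.02]. Speed limits (rad/s): [2.22, 2.22, 2.79, 3.14, 3.14, 3.14].

INTERFACE

Orientations are given as a unit quaternion [x, y, z, w].
In Python, from plant import robot gives the robot as it stands.
- The arm moves only by the tool arm_command, never from a script. Its argument "steps" is a list of rows, each an object with "angular": the turn, a rotation vector about the world's x, y, z in normalised numbers (1 is 90 degrees), a list of three; "slide": the shift along the world's x, y, z in normalised numbers (1 is 0.4 m), a list of three; "fingers": the finger opening in mm, from 0 to 91.9. A call has exactly 8 rows; each row is the pose to reach, as a shift and turn from the pose commanded when the call began; what a row does not reach only later rows make up. A row lasts 1/12 s, in which the tool goes at most 41.7 mm and 7.16 degrees, less where a joint would pass 70% of its speed; a pose out of reach is approached as far as the arm can. No shift or turn number may pass 1 either way. A call with a gripper value outside its range is refused whole. The fingers move at their own pace and stop on an object; "force" is the grip in N (left out, the last holds). Time passes only in rows, so rows that repeat a pose let the fingers close, or fill a call up. It gives the time, the measured TCP pose, the force, the opening and the grip force at its end, in the units of the state.
- robot.get_state(): the state, without advancing time (a new reading comes with each control period).
- robot.snapshot(name): name is "scene" or "side" or "wrist"; returns the picture (420x560x3 uint8, blue, green, red); there is no depth.
- robot.calibration(name): a dict with "mtx" (3x3 intrinsics, pixels), "extrinsics" (4x4, takes a point from world to camera coordinates); the wrist camera has in their place "hand_eye" (4x4, takes a point from camera to tool coordinates, whose origin is the TCP and whose axes are the flange's). Camera axes: x right, y down, z forward; pixel columns grow to the right and rows downward; lengths in m; the calibration is good to about 2 mm. A picture is of the moment at which its call begins: read the wrist's pose just before it. calibration takes no time and is no camera call.
- robot.job_done(): hands the job in; it is judged then, once.
The state is a dict: "time": time; "joints": joint angles; "joint_velocities": joint speeds; "joint_efforts": joint torques, N m; "tcp_pos": TCP position; "orientation": TCP orientation; "force": force on the tool from outside, world axes, zero at the start; "moment": the same for the moment, N m; "grip_width": finger opening in m; "grip_force": force on a finger pad.
Only numpy, scipy, OpenCV 4.12 (cv2) and the standard library are available. Lean on these libraries where they do the work, as an engineer would, in place of code of your own. Each camera call takes 0.05 s, during which the arm holds its last target. There are 200 camera calls.

TASK

Slide the blue pump head, still standing, squarely up against the yellow step of the service board, then tip it over the step so that it lies flat on the board with its round cover facing up. Then push it along the board until its end sits flush against the back stop, and leave it there. Do not knock the other things about.

Things in the scene. Friction and masses are not known exactly. Their poses are not given: they have to be found in the camera images.
- pump_head: blue pump head: plain rectangular casting, 0.55-0.95 kg, 88 (x) by 100 (y) by 120 mm (z), too thick to grip. It starts standing on its 88 x 100 end on the counter, a few cm in front of the station's step, turned up to 17 degrees from square. Origin: centre of that end; at the start z up, x towards the step. Lying on the board cover up, origin is 54 mm above the counter, x points down.
- cover (a point): centre of the round aluminium cover with bolts, 80 mm across, nearly flush, on the pump head's -x face (the face away from the step at the start): 44 mm to -x and 60 mm to +z of the pump head's origin. With its foot against the step, a push of under 12 N here tips it; past about 45 degrees it falls over by itself
- port (a point): centre of the pump head's other end (brass port, flush), 120 mm along z from its origin. When the head lies home this end touches the back stop.
- station: service station, fixed to the counter: grey board with black top, 10 mm thick, 166 mm deep (x), 210 mm wide (y). Its front edge, marked yellow, to the robot's left, is a 10 mm high step that stops the foot of the pump head. Origin: at counter height, middle of the step's face; x points over the board (to the robot's right, within 15 degrees), y away from the robot, z up.
- stop (a point): middle of the front face of the steel back stop that crosses the board: 150 mm along the station's x from its origin, 27.5 mm above the counter. The stop is 200 mm wide, its top 45 mm above the counter.
- shelf (a point): middle of the front edge of the fixed wire shelf over the station, underside 240 mm above the counter. It spans station x -35 to +75, y -142 to +142 mm, goods on it up to 330 mm high; posts 14 mm thick at x = 30, y = -137 and +137 mm, feet 34 mm wide. The tipping block clears it; a tool reaching under it must lean by 35 to 45 degrees, its body back towards -x of the station.
- white_bottle: bystander: white squeeze bottle with a red cap, 60 mm diameter, 150 mm tall. Origin: centre of its underside (where it rests).
- jar: bystander: white jar with a black cap, 56 mm diameter, 85 mm tall. Origin: centre of its underside (where it rests).
- spool: bystander: cream thread spool, slightly tapered, 56 mm diameter, 75 mm tall. Origin: centre of its underside (where it rests).
- bowl: bystander: small steel bowl, 80 mm diameter, 35 mm tall. Origin: centre of its underside (where it rests).
- wrench: bystander: dark steel wrench lying flat along its x, 180 mm long, 38 mm wide, 8 mm thick. Origin: centre of its underside (where it rests).
- gasket: bystander: orange ring, 70 mm diameter, 8 mm thick, lying flat. Origin: centre of its underside (where it rests).
- carton: bystander: cardboard carton 70 x 100 x 50 mm. Origin: centre of its underside (where it rests).
There are look-alikes about, which are no part of the job. Of the things that look like the pump_head, the smallest one is meant.

How it is judged:
On the way, in this order (a step that is already met when the one before it is completed fails the run):
1. the pump head stands upright, square (within 6 degrees) against the step (within 6 mm) (angle between pump_head's own z axis and vertical below 0.1 rad and x of pump_head in the frame of station between -0.05 and -0.038 m and angle between the x axis of pump_head and the x axis of station, either way round below 0.105 rad), for 0.1 s.
2. the pump head lies on the board, cover up (angle between pump_head's own x axis and vertical above 3.05 rad and z of pump_head in the frame of station between 0.046 and 0.062 m and x of port in the frame of station above 0.08 m), for 0.2 s.
At the end, for the whole second after the job is handed in: The pump head lies flat on the board, cover up (within 5 degrees), its port end within 5 mm of the back stop and square to it within 4 degrees, its middle within 55 mm of the board's middle line, at rest (angle between pump_head's own x axis and vertical above 3.05 rad and z of pump_head in the frame of station between 0.046 and 0.062 m and x of port in the frame of station between 0.145 and 0.155 m and angle between the z axis of pump_head and the x axis of station, either way round below 0.07 rad and y of port in the frame of station between -0.055 and 0.055 m and linear speed of pump_head below 0.01 m/s); the robot touches nothing.
It fails at once if a bystander is moved by more than 30 mm (distance of any of white_bottle, jar, spool, bowl, wrench, gasket, carton from where it was at the start of the episode above 0.03 m).
It also fails if it takes over 51 s, if anything falls off the work surface, if the arm or the gripper's body presses on something with over 40 N, if the wrist force passes 120 N, or if a joint passes its speed limit or range.

## Working session

There is one attempt and no reset: what is moved stays moved. The work goes in short steps, Python scripts to look and compute and a tool call to move; the robot and the scene stay as the last step left them, time stands still between calls to the robot, and variables do not carry over. Pictures are saved under pics/ and viewed, at most 10 in all, crops included, and the job is handed in when it is done.

Besides the shell and the picture viewer there is one more tool, called after "Emit:" by a JSON object that holds its "fn" and its "kwargs". arm_command: Moves the arm, as the interface text tells. Its arguments: {"type":"object","properties":{"steps":{"type":"array"},"force":{"type":"number"}},"required":["steps"]}

```bash
ls; mkdir -p pics; python3 - <<'E'
from plant import robot
import cv2,numpy as np
s=robot.get_state();print(s['time'],s['tcp_pos'],s['orientation'],robot.tcp_to_grasp)
a=robot.snapshot("scene");b=robot.snapshot("side")
cv2.imwrite("pics/scene0.png",a);cv2.imwrite("pics/side0.png",b)
for n in("scene","side"):
    c=robot.calibration(n);print(n,np.round(c['mtx'],1).tolist(),np.round(c['extrinsics'],3).tolist())
print(robot.calibration('wrist'))
E
```

```text
pics
0.0 [6.24483205e-01 5.31127584e-06 1.86969867e-01] [ 7.07100728e-01  7.07112514e-01 -4.78794340e-04 -4.72110587e-04] 0.0187
scene [[502.4, 0.0, 284.6], [0.0, 502.4, 210.8], [0.0, 0.0, 1.0]] [[0.262, 0.965, -0.007, -0.137], [0.617, -0.173, -0.768, -0.27], [-0.742, 0.196, -0.641, 1.472], [0.0, 0.0, 0.0, 1.0]]
side [[529.8, 0.0, 277.9], [0.0, 529.8, 207.1], [0.0, 0.0, 1.0]] [[0.776, -0.631, 0.009, -0.459], [-0.428, -0.537, -0.726, 0.364], [0.463, 0.56, -0.687, 0.881], [0.0, 0.0, 0.0, 1.0]]
{'mtx': array([[290.99722242,   0.        , 278.18093502],
       [  0.        , 290.99722242, 207.92629599],
       [  0.        ,   0.        ,   1.        ]]), 'hand_eye': array([[ 8.48814000e-04, -9.68373981e-01, -2.49501729e-01,
         6.89462823e-02],
       [ 9.99999633e-01,  8.51006356e-04,  9.90825800e-05,
         8.82230140e-05],
       [ 1.16378565e-04, -2.49501722e-01,  9.68374348e-01,
        -1.97852311e-01],
       [ 0.00000000e+00,  0.00000000e+00,  0.00000000e+00,
         1.00000000e+00]])}
```

View pics/scene0.png

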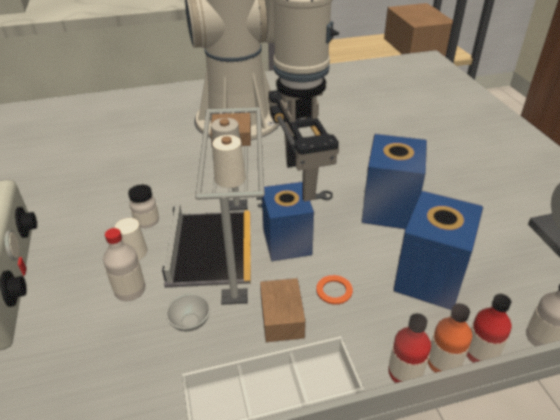

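View pics/side0.png

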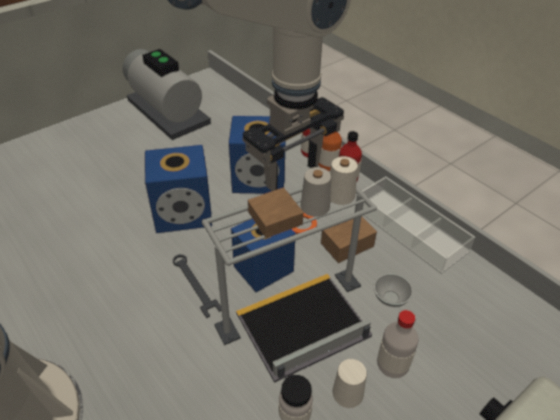

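```bash
cat > h.py <<'E'
import numpy as np,cv2
from plant import robot
def ray(n,uv,z):
    c=robot.calibration(n);K=c['mtx'];T=c['extrinsics'];R=T[:3,:3];o=-R.T@T[:3,3]
    uv=np.atleast_2d(np.float64(uv));d=(np.linalg.inv(K)@np.c_[uv,np.ones(len(uv))].T).T@R
    return o+d*((z-o[2])/d[:,2])[:,None]
def proj(n,P):
    c=robot.calibration(n);P=np.atleast_2d(P);q=P@c['extrinsics'][:3,:3].T+c['extrinsics'][:3,3]
    q=q@c['mtx'].T;return q[:,:2]/q[:,2:]
E
python3 - <<'E'
from h import *
for n in("scene","side"):
    im=cv2.imread(f"pics/{n}0.png");hsv=cv2.cvtColor(im,cv2.COLOR_BGR2HSV)
    y=cv2.inRange(hsv,(15,140,120),(32,255,255))
    k,l,st,ce=cv2.connectedComponentsWithStats(y)
    for i in range(1,k):
        if st[i,4]>25:
            p=np.argwhere(l==i)[:,::-1];r=cv2.minAreaRect(p.astype(np.float32))
            print(n,'yel',st[i].tolist(),np.round(ray(n,cv2.boxPoints(r),0.01)[:,:2],3).tolist())
    b=cv2.inRange(hsv,(105,110,30),(125,255,255))
    k,l,st,ce=cv2.connectedComponentsWithStats(b)
    for i in range(1,k):
        if st[i,4]>300:
            c=cv2.findContours((l==i).astype(np.uint8),0,2)[0][0];h=cv2.approxPolyDP(cv2.convexHull(c),3,True)[:,0]
            print(n,'blue',st[i].tolist());
            print(h.tolist(),'z.12',np.round(ray(n,h,.12)[:,:2],3).tolist(),'z0',np.round(ray(n,h,0)[:,:2],3).tolist())
a=cv2.imread("pics/scene0.png")[95:290,160:345];b=cv2.imread("pics/side0.png")[180:380,200:400]
cv2.imwrite("pics/crop0.png",np.hstack([cv2.resize(a,(400,421),interpolation=2),cv2.resize(b,(400,421),interpolation=2)]))
E
```

```text
scene yel [243, 211, 7, 69, 425] [[0.431, -0.072], [0.435, -0.059], [0.636, -0.102], [0.633, -0.114]]
scene blue [369, 135, 56, 44, 1011]
[[369, 178], [376, 135], [424, 141], [423, 153], [406, 168]] z.12 [[0.528, 0.18], [0.375, 0.261], [0.429, 0.356], [0.474, 0.33], [0.516, 0.269]] z0 [[0.378, 0.255], [0.196, 0.351], [0.26, 0.465], [0.313, 0.435], [0.364, 0.361]]
scene blue [263, 183, 50, 57, 1455]
[[301, 183], [311, 217], [282, 236], [270, 238], [265, 230], [265, 189]] z.12 [[0.506, 0.04], [0.614, 0.027], [0.65, -0.039], [0.649, -0.061], [0.626, -0.065], [0.506, -0.036]] z0 [[0.353, 0.087], [0.481, 0.072], [0.524, -0.007], [0.523, -0.033], [0.496, -0.037], [0.352, -0.003]]
scene blue [374, 184, 108, 116, 6240]
[[481, 208], [465, 267], [456, 282], [430, 299], [395, 289], [374, 222], [384, 210], [419, 184]] z.12 [[0.677, 0.348], [0.807, 0.237], [0.833, 0.205], [0.854, 0.148], [0.82, 0.104], [0.659, 0.135], [0.632, 0.167], [0.575, 0.27]] z0 [[0.556, 0.456], [0.712, 0.323], [0.743, 0.285], [0.768, 0.216], [0.727, 0.164], [0.535, 0.202], [0.503, 0.24], [0.434, 0.362]]
side yel [162, 155,
[... 457 characters left out ...]
], [200, 226], [157, 231], [146, 183], [146, 152]] z.12 [[0.603, 0.302], [0.488, 0.096], [0.456, 0.081], [0.383, 0.122], [0.437, 0.264], [0.491, 0.362]] z0 [[0.682, 0.444], [0.549, 0.205], [0.512, 0.188], [0.427, 0.235], [0.49, 0.4], [0.552, 0.513]]
side blue [234, 230, 60, 26, 324]
[[293, 233], [234, 255], [235, 250], [290, 230]] z.12 [[0.589, -0.049], [0.464, -0.023], [0.473, -0.014], [0.589, -0.039]] z0 [[0.666, 0.036], [0.522, 0.066], [0.532, 0.077], [0.667, 0.048]]
side blue [235, 243, 59, 48, 1522]
[[293, 243], [292, 270], [257, 290], [235, 265]] z.12 [[0.571, -0.07], [0.526, -0.12], [0.448, -0.116], [0.451, -0.045]] z0 [[0.646, 0.013], [0.594, -0.046], [0.503, -0.041], [0.507, 0.042]]
```

View pics/crop0.png

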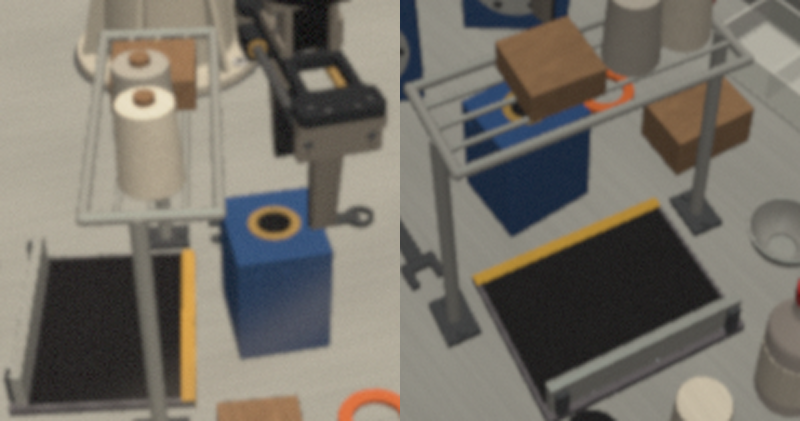

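The look-alikes in the scene picture are the blue blocks at (395,180), (440,245) and (288,218). The one at (288,218) is clearly the smallest and stands just in front of the yellow step, which the crop confirms, so it is the pump head. Next I measure its corners.

```bash
python3 - <<'E'
from h import *
t=[(263.6,187.6),(301,183),(312.2,209.4),(267.3,219.1)]
P=ray("scene",t,.12)[:,:2];print('top',P.round(3).tolist(),P.mean(0).round(3))
print('edges',[ (round(np.linalg.norm(e),3),round(np.degrees(np.arctan2(e[1],e[0])),1)) for e in np.roll(P,-1,0)-P])
print('bot scene',ray("scene",[(271,259.4),(312.2,254.8)],0)[:,:2].round(3).tolist())
print('bot side',ray("side",[(256.5,291.6),(294,270)],0)[:,:2].round(3).tolist())
# blue contour with wide threshold
for n,box in(("scene",(255,175,320,265)),("side",(228,225,300,297))):
    im=cv2.imread(f"pics/{n}0.png");hsv=cv2.cvtColor(im,cv2.COLOR_BGR2HSV)
    m=cv2.inRange(hsv,(100,80,20),(130,255,255));k=np.zeros_like(m);k[box[1]:box[3],box[0]:box[2]]=1;m*=k
    h=cv2.approxPolyDP(cv2.convexHull(cv2.findNonZero(m)),3,True)[:,0];print(n,h.tolist())
# station checks: stop ends, bystanders on counter
for nm,uv,z in(("bottle",(127,296),0),("carton_top",(282,300),.05),("gasket",(335,290),.004),("bowl",(188,325),0),("postfoot",(235,297),0),("wrenchend",(327,196),.004)):
    print(nm,ray("scene",[uv],z)[0,:2].round(3))
print('side wrench',ray("side",[(180,260),(211,310)],.004)[:,:2].round(3).tolist())
print('side postfeet',ray("side",[(228,331),(348,282)],0)[:,:2].round(3).tolist())
print('side boardcorner',ray("side",[(276,371),(369,332)],0)[:,:2].round(3).tolist())
E
```

```text
top [[0.501, -0.038], [0.506, 0.04], [0.593, 0.036], [0.598, -0.053]] [ 0.55  -0.004]
edges [(np.float64(0.077), np.float64(85.8)), (np.float64(0.087), np.float64(-2.3)), (np.float64(0.09), np.float64(-87.2)), (np.float64(0.098), np.float64(170.7))]
bot scene [[0.586, -0.046], [0.596, 0.039]]
bot side [[0.5, -0.044], [0.597, -0.048]]
scene [[273, 248], [264, 225], [265, 187], [302, 183], [312, 210], [310, 224]]
side [[292, 231], [292, 270], [255, 290], [235, 266], [232, 228], [251, 225]]
bottle [ 0.607 -0.334]
carton_top [ 0.736 -0.063]
gasket [0.702 0.051]
bowl [ 0.706 -0.23 ]
postfoot [ 0.665 -0.136]
wrenchend [0.423 0.13 ]
side wrench [[0.421, 0.124], [0.4, -0.026]]
side postfeet [[0.399, -0.084], [0.664, -0.144]]
side boardcorner [[0.418, -0.208], [0.61, -0.256]]
```

Units first: shifts go in shares of 0.4 m and turns go in shares of 90 degrees. So -150 mm / 400 = -0.375, -114 mm / 400 = -0.285, -19.9 degrees / 90 = -0.2211.

Emit:
{"fn": "arm_command", "kwargs": {"steps": [{"slide":[-0.0375,0.075,0],"angular":[-0.0556,0.0056,-0.0333],"fingers":55},{"slide":[-0.095,0.1375,0],"angular":[-0.1111,0.0111,-0.0667],"fingers":55},{"slide":[-0.15,0.18,0],"angular":[-0.1667,0.0178,-0.1],"fingers":55},{"slide":[-0.15,0.18,-0.095],"angular":[-0.2211,0.0233,-0.1311],"fingers":55},{"slide":[-0.15,0.18,-0.19],"angular":[-0.2211,0.0233,-0.1311],"fingers":55},{"slide":[-0.15,0.18,-0.285],"angular":[-0.2211,0.0233,-0.1311],"fingers":55},{"slide":[-0.15,0.18,-0.375],"angular":[-0.2211,0.0233,-0.1311],"fingers":55},{"slide":[-0.15,0.18,-0.375],"angular":[-0.2211,0.0233,-0.1311],"fingers":55}]}}

```text
time: 0.77
tcp_pos: [0.5601, 0.071, 0.0314]
orientation: [0.764, 0.621, -0.14, 0.107]
force: [-1.6, -0.0, 1.2]
grip_width: 0.0548
grip_force: 0.0
```

In the tool's units: -40 mm / 400 = -0.1, -35 mm / 400 = -0.0875.

Emit:
{"fn": "arm_command", "kwargs": {"steps": [{"slide":[-0.0025,-0.0125,0.0125],"angular":[0,0,0],"fingers":55},{"slide":[-0.005,-0.025,0.0125],"angular":[0,0,0],"fingers":55},{"slide":[-0.0075,-0.0375,0.0125],"angular":[0,0,0],"fingers":55},{"slide":[-0.01,-0.05,0.0125],"angular":[0,0,0],"fingers":55},{"slide":[-0.0125,-0.0625,0.0125],"angular":[0,0,0],"fingers":55},{"slide":[-0.015,-0.075,0.0125],"angular":[0,0,0],"fingers":55},{"slide":[-0.0175,-0.0875,0.0125],"angular":[0,0,0],"fingers":55},{"slide":[-0.02,-0.1,0.0125],"angular":[0,0,0],"fingers":55}]}}

```text
time: 1.43
tcp_pos: [0.5595, 0.0327, 0.044]
orientation: [0.765, 0.62, -0.132, 0.11]
force: [3.9, 4.5, 3.3]
grip_width: 0.0551
grip_force: 2.9
```

```bash
python3 - <<'E'
from h import *
s=robot.get_state();print(s['time'],s['tcp_pos'].round(4),s['force'].round(1))
a=robot.snapshot("scene")[95:290,160:345];b=robot.snapshot("side")[180:380,200:400]
cv2.imwrite("pics/crop1.png",np.hstack([cv2.resize(a,(400,421),interpolation=2),cv2.resize(b,(400,421),interpolation=2)]))
E
```

```text
1.4333 [0.5595 0.0327 0.044 ] [3.9 4.5 3.3]
```

View pics/crop1.png

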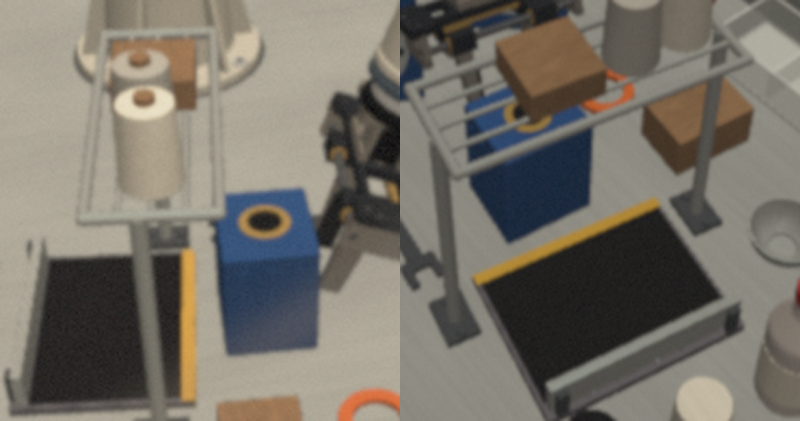

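The block is in contact with both fingers and moving square towards the step (front foot at about (218,350) in the left crop, step at (190,330)); about 20 mm remain.

In the tool's units: -18 mm / 400 = -0.045, -16 mm / 400 = -0.04.

Emit:
{"fn": "arm_command", "kwargs": {"steps": [{"slide":[-0.0025,-0.01,-0.005],"angular":[0,0,0],"fingers":55},{"slide":[-0.005,-0.02,-0.01],"angular":[0,0,0],"fingers":55},{"slide":[-0.0063,-0.0275,-0.01],"angular":[0,0,0],"fingers":55},{"slide":[-0.0075,-0.035,-0.01],"angular":[0,0,0],"fingers":55},{"slide":[-0.0088,-0.04,-0.01],"angular":[0,0,0],"fingers":55},{"slide":[-0.01,-0.045,-0.01],"angular":[0,0,0],"fingers":55},{"slide":[-0.01,-0.045,-0.01],"angular":[0,0,0],"fingers":55},{"slide":[-0.01,-0.045,-0.01],"angular":[0,0,0],"fingers":55}]}}

```text
time: 2.2
tcp_pos: [0.5539, 0.0147, 0.0392]
orientation: [0.765, 0.62, -0.134, 0.109]
force: [2.0, 5.1, 3.7]
grip_width: 0.0549
grip_force: 2.6
```

```bash
python3 - <<'E'
from h import *
s=robot.get_state();print(s['time'],s['tcp_pos'].round(4),s['force'].round(1))
O=np.array([.5365,-.082]);X=np.array([-.206,-.979]);Y=np.array([.979,-.206]);r=s['tcp_pos'][:2]-O;print('xs,ys',r@X,r@Y)
a=robot.snapshot("scene")[170:290,225:345];b=robot.snapshot("side")[180:330,215:365]
cv2.imwrite("pics/crop2.png",np.hstack([cv2.resize(a,(400,400),interpolation=2),cv2.resize(b,(400,400),interpolation=2)]))
E
```

```text
2.2 [0.5539 0.0147 0.0392] [2.  5.1 3.7]
xs,ys -0.09825942384492549 -0.002863118783348762
```

View pics/crop2.png

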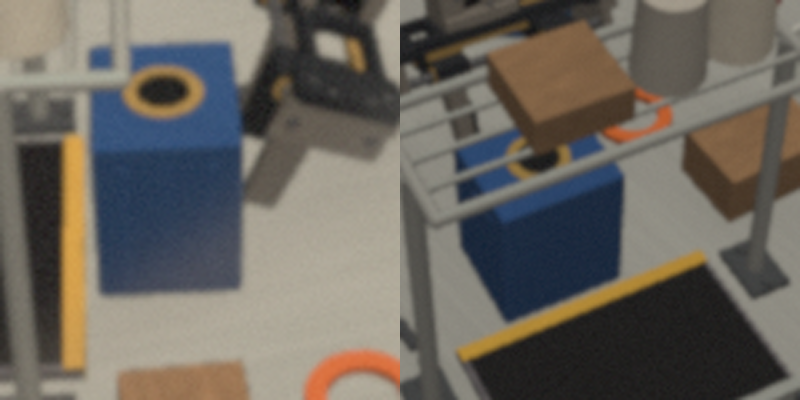

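The block is square but still a few mm off the step: its foot edge runs (513,320)-(620,275) in the right crop, and the yellow edge lies about 9 px lower. I'll push on and watch the force.

In the tool's units: -6 mm / 400 = -0.015, -5 mm / 400 = -0.0125.

Emit:
{"fn": "arm_command", "kwargs": {"steps": [{"slide":[-0.0005,-0.0025,0],"angular":[0,0,0],"fingers":55},{"slide":[-0.001,-0.005,0],"angular":[0,0,0],"fingers":55},{"slide":[-0.0015,-0.0075,0],"angular":[0,0,0],"fingers":55},{"slide":[-0.002,-0.01,0],"angular":[0,0,0],"fingers":55},{"slide":[-0.0025,-0.0125,0],"angular":[0,0,0],"fingers":55},{"slide":[-0.003,-0.015,0],"angular":[0,0,0],"fingers":55},{"slide":[-0.003,-0.015,0],"angular":[0,0,0],"fingers":55},{"slide":[-0.003,-0.015,0],"angular":[0,0,0],"fingers":55}]}}

```text
time: 2.97
tcp_pos: [0.5527, 0.009, 0.0392]
orientation: [0.765, 0.62, -0.134, 0.109]
force: [1.8, 6.6, 3.3]
grip_width: 0.0549
grip_force: 3.2
```

```bash
cat >> h.py <<'E'
O=np.array([.5365,-.082]);X=np.array([-.206,-.979]);Y=np.array([.979,-.206])
def st(P): P=np.atleast_2d(P)[:,:2]-O;return (np.c_[P@X,P@Y]*1000).round(1).tolist()
def status():
    s=robot.get_state();print(round(s['time'],2),s['tcp_pos'].round(4),'xs,ys',st(s['tcp_pos']),'F',s['force'].round(1),'Fx',round(float(s['force'][:2]@X),1))
def polys():
    for n,box in(("scene",(225,100,330,270)),("side",(225,225,310,330))):
        im=robot.snapshot(n);hsv=cv2.cvtColor(im,cv2.COLOR_BGR2HSV);cv2.imwrite(f"/tmp/{n}.png",im)
        m=cv2.inRange(hsv,(100,80,20),(130,255,255));k=np.zeros_like(m);k[box[1]:box[3],box[0]:box[2]]=1;m*=k
        h=cv2.approxPolyDP(cv2.convexHull(cv2.findNonZero(m)),2.5,True)[:,0]
        print(n,h.tolist());print(' z0',st(ray(n,h,0)));print(' z.12',st(ray(n,h,.12)))
E
python3 -c "
from h import *
status();polys();print(st(ray('side',[(257.4,300),(297.5,283.1)],0)))"
```

```text
2.97 [0.5527 0.009  0.0392] xs,ys [[-92.4, -2.9]] F [1.8 6.6 3.3] Fx -6.9
scene [[289, 183], [294, 204], [293, 230], [285, 241], [262, 255], [254, 256], [250, 185]]
 z0 [[-98.6, -216.8], [-104.9, -134.8], [-96.3, -45.2], [-76.8, -11.5], [-27.0, 27.5], [-10.4, 29.3], [-3.3, -215.1]]
 z.12 [[-88.5, -56.1], [-93.8, 12.5], [-86.5, 87.5], [-70.3, 115.8], [-28.5, 148.3], [-14.7, 149.9], [-8.8, -54.6]]
side [[287, 231], [299, 247], [297, 282], [256, 300], [240, 274], [237, 236], [256, 229]]
 z0 [[-154.4, 93.1], [-98.6, 93.7], [-14.1, 42.3], [-11.1, -54.1], [-87.4, -55.2], [-191.5, -15.7], [-192.1, 32.3]]
 z.12 [[-53.1, 36.4], [-5.0, 37.0], [67.9, -7.4], [70.5, -90.5], [4.7, -91.5], [-85.1, -57.4], [-85.6, -16.0]]
[[-9.8, -51.6], [-11.1, 41.8]]
```

Emit:
{"fn": "arm_command", "kwargs": {"steps": [{"slide":[-0.0005,-0.0025,0],"angular":[0,0,0],"fingers":55},{"slide":[-0.001,-0.005,0],"angular":[0,0,0],"fingers":55},{"slide":[-0.0015,-0.0075,0],"angular":[0,0,0],"fingers":55},{"slide":[-0.002,-0.01,0],"angular":[0,0,0],"fingers":55},{"slide":[-0.0025,-0.0125,0],"angular":[0,0,0],"fingers":55},{"slide":[-0.003,-0.015,0],"angular":[0,0,0],"fingers":55},{"slide":[-0.003,-0.015,0],"angular":[0,0,0],"fingers":55},{"slide":[-0.003,-0.015,0],"angular":[0,0,0],"fingers":55}]}}

```text
time: 3.73
tcp_pos: [0.552, 0.005, 0.0394]
orientation: [0.766, 0.62, -0.132, 0.108]
force: [-0.1, 16.8, 8.2]
grip_width: 0.0552
grip_force: 8.3
```

```bash
python3 -c "
from h import *
status();polys()"
```

```text
3.73 [0.552  0.005  0.0394] xs,ys [[-88.4, -2.7]] F [-0.1 16.8  8.2] Fx -16.5
scene [[287, 183], [292, 203], [290, 235], [265, 254], [252, 256], [248, 185]]
 z0 [[-93.7, -217.2], [-100.6, -138.8], [-88.7, -29.6], [-33.2, 25.0], [-6.3, 29.0], [1.5, -215.4]]
 z.12 [[-84.4, -56.4], [-90.1, 9.2], [-80.2, 100.6], [-33.8, 146.2], [-11.2, 149.6], [-4.7, -54.9]]
side [[287, 231], [300, 249], [298, 282], [256, 300], [240, 272], [238, 236], [255, 230]]
 z0 [[-154.4, 93.1], [-92.4, 92.8], [-13.2, 44.1], [-11.1, -54.1], [-92.4, -52.9], [-190.5, -13.7], [-190.2, 28.9]]
 z.12 [[-53.1, 36.4], [0.4, 36.2], [68.8, -5.8], [70.5, -90.5], [0.4, -89.5], [-84.2, -55.7], [-84.0, -18.9]]
```

Force rose from 7 to 16 N while the arm stopped 2 mm short: the foot is against the step, and the top corners (xs −5 to −90, z = 0.12) fit an upright block. Next I back off, rise to cover height and touch again.

In the tool's units: 29 mm / 400 = 0.0725, 15 mm / 400 = 0.0375.

Emit:
{"fn": "arm_command", "kwargs": {"steps": [{"slide":[0.003,0.015,0],"angular":[0,0,0],"fingers":55},{"slide":[0.005,0.025,0],"angular":[0,0,0],"fingers":55},{"slide":[0.005,0.025,0.0375],"angular":[0,0,0],"fingers":55},{"slide":[0.005,0.025,0.0725],"angular":[0,0,0],"fingers":55},{"slide":[0.005,0.025,0.0725],"angular":[0,0,0],"fingers":55},{"slide":[0.005,0.02,0.0725],"angular":[0,0,0],"fingers":55},{"slide":[0.0025,0.0125,0.0725],"angular":[0,0,0],"fingers":55},{"slide":[0.0025,0.01,0.0725],"angular":[0,0,0],"fingers":55}]}}

```text
time: 4.5
tcp_pos: [0.5514, 0.0058, 0.0673]
orientation: [0.765, 0.62, -0.135, 0.109]
force: [-1.0, 5.6, 3.6]
grip_width: 0.0548
grip_force: 2.7
```

```bash
python3 -c "
from h import *
status();polys()
a=cv2.imread('/tmp/scene.png')[170:290,225:345];b=cv2.imread('/tmp/side.png')[180:330,215:365]
cv2.imwrite('pics/crop3.png',np.hstack([cv2.resize(a,(400,400),interpolation=2),cv2.resize(b,(400,400),interpolation=2)]))"
```

```text
4.5 [0.5514 0.0058 0.0673] xs,ys [[-89.1, -3.5]] F [-1.   5.6  3.6] Fx -5.2
scene [[326, 156], [290, 235], [263, 255], [253, 256], [247, 208], [248, 186]]
 z0 [[-203.0, -328.4], [-88.7, -29.6], [-29.0, 27.6], [-8.4, 29.2], [4.0, -127.5], [1.5, -211.4]]
 z.12 [[-175.8, -149.4], [-80.2, 100.6], [-30.3, 148.4], [-13.0, 149.8], [-2.6, 18.7], [-4.7, -51.5]]
side [[287, 231], [300, 249], [298, 282], [256, 300], [240, 273], [238, 236], [255, 230]]
 z0 [[-154.4, 93.1], [-92.4, 92.8], [-13.2, 44.1], [-11.1, -54.1], [-89.9, -54.1], [-190.5, -13.7], [-190.2, 28.9]]
 z.12 [[-53.1, 36.4], [0.4, 36.2], [68.8, -5.8], [70.5, -90.5], [2.6, -90.5], [-84.2, -55.7], [-84.0, -18.9]]
```

View pics/crop3.png

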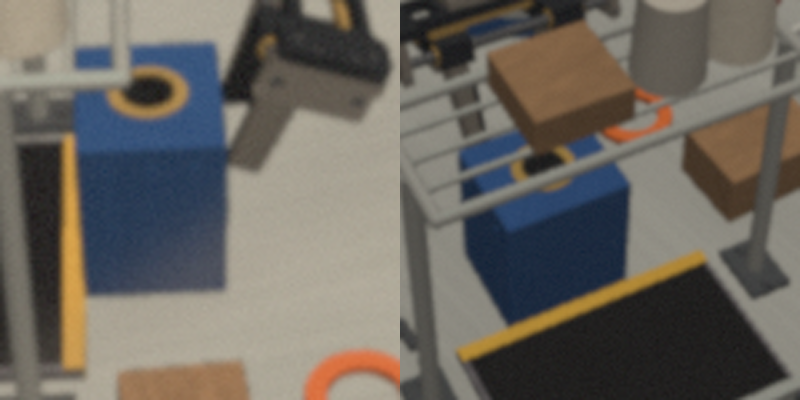

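The block stands square, foot edge (513,322)-(625,280) at the yellow line in the right crop, with fingers at cover height. Now I tip it along the arc.

In the tool's units: -31 mm / 400 = -0.0775, 29 mm / 400 = 0.0725, -9 degrees / 90 = -0.1.

Emit:
{"fn": "arm_command", "kwargs": {"steps": [{"slide":[-0.002,-0.01,0.0075],"angular":[-0.0111,0.0022,0],"fingers":55},{"slide":[-0.0043,-0.02,0.02],"angular":[-0.0222,0.0044,0],"fingers":55},{"slide":[-0.0063,-0.03,0.0325],"angular":[-0.0333,0.0067,0],"fingers":55},{"slide":[-0.0088,-0.0425,0.045],"angular":[-0.0556,0.0111,0],"fingers":55},{"slide":[-0.0113,-0.055,0.055],"angular":[-0.0667,0.0144,0],"fingers":55},{"slide":[-0.0138,-0.0675,0.065],"angular":[-0.0889,0.0189,0],"fingers":55},{"slide":[-0.0163,-0.0775,0.0725],"angular":[-0.1,0.0211,0],"fingers":55},{"slide":[-0.0163,-0.0775,0.0725],"angular":[-0.1,0.0211,0],"fingers":55}]}}

```text
time: 5.27
tcp_pos: [0.5451, -0.0252, 0.0968]
orientation: [0.751, 0.61, -0.196, 0.159]
force: [0.5, 1.5, -0.1]
grip_width: 0.0548
grip_force: 1.0
```

```bash
python3 -c "
from h import *
status();a=robot.snapshot('scene')[100:290,155:345];b=robot.snapshot('side')[160:380,190:410]
cv2.imwrite('pics/crop4.png',np.hstack([cv2.resize(a,(400,400),interpolation=2),cv2.resize(b,(400,400),interpolation=2)]))"
```

```text
5.27 [ 0.5451 -0.0252  0.0968] xs,ys [[-57.3, -3.3]] F [ 0.5  1.5 -0.1] Fx -1.6
```

View pics/crop4.png

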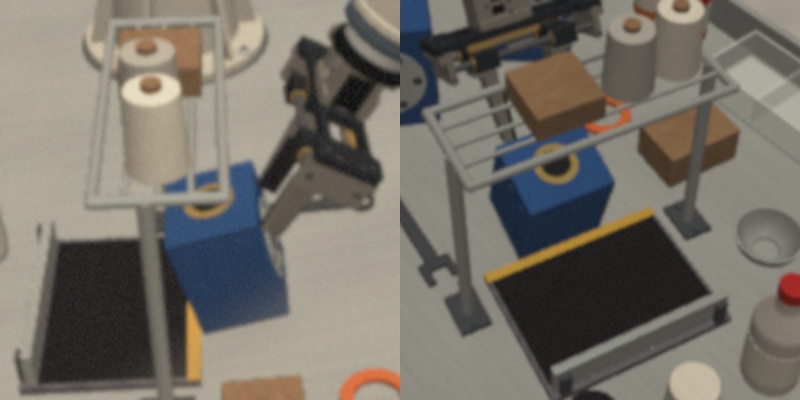

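The block is tipped about 22° over the step, fingers on the cover at (265,220) in the left crop. Continuing past the balance point.

In the tool's units: -42 mm / 400 = -0.105, -36 mm / 400 = -0.09, 1.5 degrees / 90 = 0.0167.

Emit:
{"fn": "arm_command", "kwargs": {"steps": [{"slide":[-0.003,-0.015,0.01],"angular":[-0.0222,0.0044,0],"fingers":55},{"slide":[-0.006,-0.03,0.02],"angular":[-0.0444,0.0089,0],"fingers":55},{"slide":[-0.0093,-0.045,0.0275],"angular":[-0.0667,0.0133,0],"fingers":55},{"slide":[-0.0125,-0.06,0.035],"angular":[-0.0778,0.0167,0],"fingers":55},{"slide":[-0.0158,-0.075,0.04],"angular":[-0.0889,0.0189,0],"fingers":55},{"slide":[-0.0188,-0.09,0.045],"angular":[-0.1,0.0211,0],"fingers":55},{"slide":[-0.022,-0.105,0.0475],"angular":[-0.1,0.0211,0],"fingers":55},{"slide":[-0.022,-0.105,0.0475],"angular":[-0.1,0.0211,0],"fingers":55}]}}

```text
time: 6.03
tcp_pos: [0.5358, -0.0682, 0.1159]
orientation: [0.734, 0.595, -0.256, 0.207]
force: [0.1, 1.0, -0.1]
grip_width: 0.055
grip_force: 0.5
```

```bash
python3 -c "
from h import *
status();a=robot.snapshot('scene')[100:290,155:345];b=robot.snapshot('side')[160:380,190:410]
cv2.imwrite('pics/crop5.png',np.hstack([cv2.resize(a,(400,400),interpolation=2),cv2.resize(b,(400,400),interpolation=2)]))"
```

```text
6.03 [ 0.5358 -0.0682  0.1159] xs,ys [[-13.4, -3.5]] F [ 0.1  1.  -0.1] Fx -1.0
```

View pics/crop5.png

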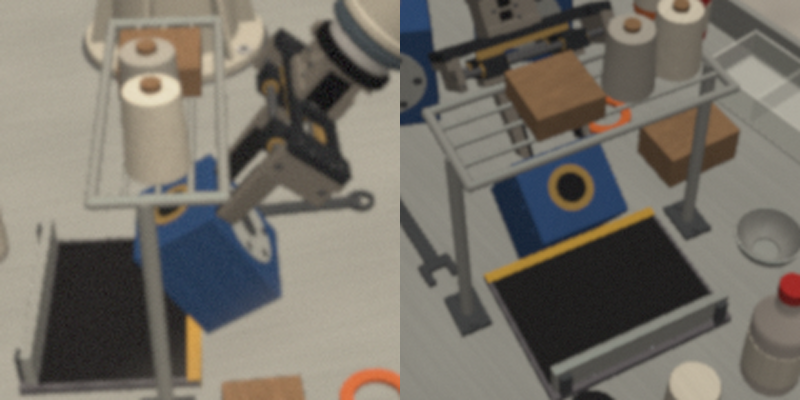

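The block is near its balance point, still touching the fingers at (225,210) in the left crop. A little more, leaning further to stay clear of the shelf.

In the tool's units: -14 mm / 400 = -0.035, -12 mm / 400 = -0.03, -4 degrees / 90 = -0.0444.

Emit:
{"fn": "arm_command", "kwargs": {"steps": [{"slide":[-0.0013,-0.0063,0],"angular":[-0.0111,0.0022,0],"fingers":55},{"slide":[-0.0025,-0.0125,0],"angular":[-0.0222,0.0044,0],"fingers":55},{"slide":[-0.0038,-0.0188,0],"angular":[-0.0333,0.0067,0],"fingers":55},{"slide":[-0.005,-0.025,0],"angular":[-0.0444,0.0089,0],"fingers":55},{"slide":[-0.0063,-0.03,-0.0025],"angular":[-0.0444,0.0089,0],"fingers":55},{"slide":[-0.0075,-0.035,-0.0025],"angular":[-0.0444,0.0089,0],"fingers":55},{"slide":[-0.0075,-0.035,-0.0025],"angular":[-0.0444,0.0089,0],"fingers":55},{"slide":[-0.0075,-0.035,-0.0025],"angular":[-0.0444,0.0089,0],"fingers":55}]}}

```text
time: 6.8
tcp_pos: [0.5331, -0.0811, 0.1145]
orientation: [0.724, 0.587, -0.281, 0.228]
force: [0.7, -0.7, 0.2]
grip_width: 0.055
grip_force: 0.0
```

```bash
python3 -c "
from h import *
status();a=robot.snapshot('scene')[100:290,155:345];b=robot.snapshot('side')[160:380,190:410]
cv2.imwrite('pics/crop6.png',np.hstack([cv2.resize(a,(400,400),interpolation=2),cv2.resize(b,(400,400),interpolation=2)]))"
```

```text
6.8 [ 0.5331 -0.0811  0.1145] xs,ys [[-0.2, -3.5]] F [ 0.7 -0.7  0.2] Fx 0.5
```

View pics/crop6.png

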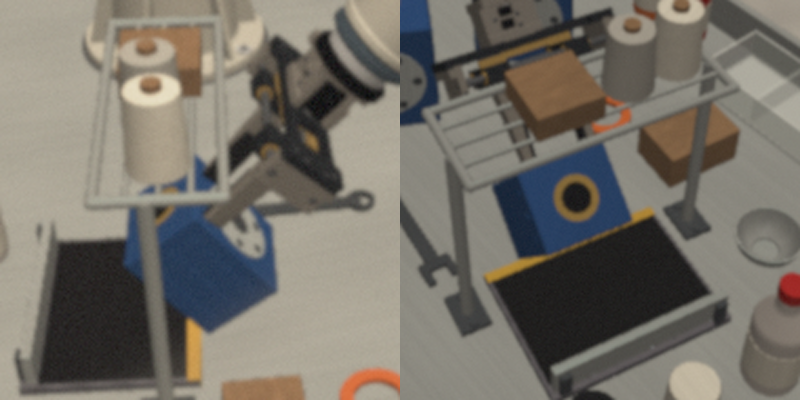

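The block has left the fingers and is starting to fall over (cover visible at (245,230) in the left crop). I hold while it falls, and from here on check numerically.

Emit:
{"fn": "arm_command", "kwargs": {"steps": [{"slide":[0,0,0],"angular":[0,0,0],"fingers":55},{"slide":[0,0,0],"angular":[0,0,0],"fingers":55},{"slide":[0,0,0],"angular":[0,0,0],"fingers":55},{"slide":[0,0,0],"angular":[0,0,0],"fingers":55},{"slide":[0,0,0],"angular":[0,0,0],"fingers":55},{"slide":[0,0,0],"angular":[0,0,0],"fingers":55},{"slide":[0,0,0],"angular":[0,0,0],"fingers":55},{"slide":[0,0,0],"angular":[0,0,0],"fingers":55}]}}

```text
time: 7.57
tcp_pos: [0.5333, -0.081, 0.1147]
orientation: [0.724, 0.587, -0.281, 0.228]
force: [-0.2, -0.1, -0.1]
grip_width: 0.055
grip_force: 0.1
```

```bash
cat > m.py <<'E'
from h import *
status()
for n,box in(("scene",(165,100,330,290)),("side",(215,205,370,370))):
    im=robot.snapshot(n);hsv=cv2.cvtColor(im,cv2.COLOR_BGR2HSV);cv2.imwrite(f"/tmp/{n}.png",im)
    m=cv2.inRange(hsv,(100,80,20),(130,255,255));k=np.zeros_like(m);k[box[1]:box[3],box[0]:box[2]]=1;m*=k
    N,l,s,_=cv2.connectedComponentsWithStats(m)
    m=np.isin(l,[i for i in range(1,N) if s[i,4]>40]).astype(np.uint8)
    h=cv2.approxPolyDP(cv2.convexHull(cv2.findNonZero(m)),2,True)[:,0]
    print(n,h.tolist());
    for z in(.01,.098):print(' z',z,st(ray(n,h,z)))
E
python3 m.py
```

```text
7.57 [ 0.5333 -0.081   0.1147] xs,ys [[-0.3, -3.3]] F [-0.2 -0.1 -0.1] Fx 0.2
scene [[285, 236], [253, 255], [214, 226], [217, 200], [249, 176], [282, 207]]
 z 0.01 [[-77.2, -16.3], [-8.8, 36.4], [75.2, -58.4], [72.8, -149.0], [-1.5, -238.8], [-76.0, -113.6]]
 z 0.098 [[-72.3, 78.9], [-12.2, 125.1], [61.6, 41.9], [59.5, -37.8], [-5.8, -116.6], [-71.2, -6.6]]
side [[315, 280], [273, 298], [256, 300], [242, 262], [300, 239]]
 z 0.01 [[5.0, 74.0], [6.7, -24.5], [-4.3, -57.1], [-107.9, -40.8], [-110.9, 102.6]]
 z 0.098 [[63.9, 33.9], [65.4, -54.6], [55.6, -83.9], [-37.5, -69.2], [-40.2, 59.6]]
```

The rear bottom corner works out at xs −74, z 68 mm, so the block is balanced at about 45°. I push a bit further, forward and down along the face normal.

In the tool's units: -15 mm / 400 = -0.0375, -12 mm / 400 = -0.03.

Emit:
{"fn": "arm_command", "kwargs": {"steps": [{"slide":[-0.0015,-0.0075,-0.005],"angular":[0,0,0],"fingers":55},{"slide":[-0.003,-0.015,-0.01],"angular":[0,0,0],"fingers":55},{"slide":[-0.0045,-0.0225,-0.015],"angular":[0,0,0],"fingers":55},{"slide":[-0.006,-0.03,-0.02],"angular":[0,0,0],"fingers":55},{"slide":[-0.0075,-0.0375,-0.025],"angular":[0,0,0],"fingers":55},{"slide":[-0.0075,-0.0375,-0.025],"angular":[0,0,0],"fingers":55},{"slide":[-0.0075,-0.0375,-0.025],"angular":[0,0,0],"fingers":55},{"slide":[-0.0075,-0.0375,-0.025],"angular":[0,0,0],"fingers":55}]}}

```text
time: 8.33
tcp_pos: [0.5303, -0.096, 0.1047]
orientation: [0.724, 0.587, -0.281, 0.228]
force: [-0.4, -0.8, -0.0]
grip_width: 0.0547
grip_force: 0.0
```

```bash
python3 m.py
```

```text
8.33 [ 0.5303 -0.096   0.1047] xs,ys [[15.0, -3.1]] F [-0.4 -0.8 -0. ] Fx 0.9
scene [[259, 252], [204, 258], [197, 226], [202, 200], [258, 209]]
 z 0.01 [[-21.1, 28.5], [90.5, 38.5], [112.2, -60.8], [107.5, -151.4], [-21.4, -110.1]]
 z 0.098 [[-23.0, 118.2], [75.1, 127.0], [94.1, 39.8], [90.0, -39.8], [-23.3, -3.5]]
side [[322, 319], [278, 338], [253, 293], [252, 266], [295, 249], [325, 288]]
 z 0.01 [[94.5, 37.7], [93.7, -58.1], [-22.8, -55.1], [-88.2, -26.5], [-89.6, 78.3], [32.3, 81.8]]
 z 0.098 [[144.3, 1.3], [143.6, -84.7], [39.0, -82.0], [-19.8, -56.4], [-21.1, 37.8], [88.4, 41.0]]
```

It has fallen: the port edge is at xs ≈ 92 mm on the board, the top edges sit at z = 98 mm from xs −22, length ≈ 118 mm, lying square. Now I bring the tool back behind its foot end and down.

In the tool's units: -58 mm / 400 = -0.145, -50 mm / 400 = -0.125.

Emit:
{"fn": "arm_command", "kwargs": {"steps": [{"slide":[0.0025,0.015,0.025],"angular":[0,0,0],"fingers":55},{"slide":[0.01,0.065,0.035],"angular":[0,0,0],"fingers":55},{"slide":[0.0175,0.12,0.025],"angular":[0,0,0],"fingers":55},{"slide":[0.02,0.145,0],"angular":[0,0,0],"fingers":55},{"slide":[0.02,0.145,-0.0625],"angular":[0,0,0],"fingers":55},{"slide":[0.02,0.145,-0.125],"angular":[0,0,0],"fingers":55},{"slide":[0.02,0.145,-0.145],"angular":[0,0,0],"fingers":55},{"slide":[0.02,0.145,-0.145],"angular":[0,0,0],"fingers":55}]}}

```text
time: 9.1
tcp_pos: [0.5368, -0.0383, 0.0449]
orientation: [0.723, 0.587, -0.283, 0.228]
force: [-0.1, -0.5, 0.9]
grip_width: 0.0549
grip_force: 0.0
```

```bash
python3 m.py
```

```text
9.1 [ 0.5368 -0.0383  0.0449] xs,ys [[-42.8, -8.7]] F [-0.1 -0.5  0.9] Fx 0.5
scene [[259, 252], [239, 256], [204, 257], [197, 225], [202, 200], [258, 198]]
 z 0.01 [[-21.1, 28.5], [19.7, 37.4], [90.7, 35.6], [112.4, -64.1], [107.5, -151.4], [-22.1, -150.2]]
 z 0.098 [[-23.0, 118.2], [12.9, 126.0], [75.3, 124.5], [94.3, 36.8], [90.0, -39.8], [-23.9, -38.7]]
side [[322, 319], [278, 338], [253, 293], [252, 266], [295, 250], [326, 291]]
 z 0.01 [[94.5, 37.7], [93.7, -58.1], [-22.8, -55.1], [-88.2, -26.5], [-87.0, 76.9], [39.8, 79.7]]
 z 0.098 [[144.3, 1.3], [143.6, -84.7], [39.0, -82.0], [-19.8, -56.4], [-18.7, 36.5], [95.1, 39.0]]
```

In the tool's units: -49 mm / 400 = -0.1225, -43 mm / 400 = -0.1075.

Emit:
{"fn": "arm_command", "kwargs": {"steps": [{"slide":[-0.0035,-0.0175,0],"angular":[0,0,0],"fingers":55},{"slide":[-0.0068,-0.0325,0],"angular":[0,0,0],"fingers":55},{"slide":[-0.01,-0.0475,0],"angular":[0,0,0],"fingers":55},{"slide":[-0.0133,-0.0625,0],"angular":[0,0,0],"fingers":55},{"slide":[-0.0163,-0.0775,0],"angular":[0,0,0],"fingers":55},{"slide":[-0.0195,-0.0925,0],"angular":[0,0,0],"fingers":55},{"slide":[-0.0225,-0.1075,0],"angular":[0,0,0],"fingers":55},{"slide":[-0.0258,-0.1225,0],"angular":[0,0,0],"fingers":55}]}}

```text
time: 9.87
tcp_pos: [0.529, -0.0868, 0.0471]
orientation: [0.725, 0.587, -0.28, 0.228]
force: [1.6, 6.7, 3.8]
grip_width: 0.0549
grip_force: 3.3
```

```bash
python3 m.py
```

```text
9.87 [ 0.529  -0.0868  0.0471] xs,ys [[6.2, -6.4]] F [1.6 6.7 3.8] Fx -6.9
scene [[249, 253], [241, 256], [193, 258], [186, 226], [192, 197], [248, 198]]
 z 0.01 [[-0.7, 30.0], [15.6, 37.6], [112.8, 37.1], [136.1, -62.4], [131.6, -164.2], [1.1, -151.7]]
 z 0.098 [[-5.0, 119.6], [9.3, 126.3], [94.7, 125.7], [115.2, 38.4], [111.2, -51.1], [-3.5, -40.1]]
side [[329, 327], [284, 347], [260, 308], [257, 274], [288, 260], [301, 258], [333, 299]]
 z 0.01 [[116.3, 40.4], [115.9, -56.9], [16.8, -58.5], [-63.7, -26.5], [-68.5, 49.7], [-60.9, 77.4], [63.3, 81.9]]
 z 0.098 [[163.9, 3.7], [163.5, -83.7], [74.5, -85.0], [2.2, -56.3], [-2.1, 12.1], [4.8, 37.0], [116.3, 41.0]]
```

In the tool's units: -25 mm / 400 = -0.0625, -4.8 mm / 400 = -0.012.

Emit:
{"fn": "arm_command", "kwargs": {"steps": [{"slide":[-0.0025,-0.0125,0],"angular":[0,0,0],"fingers":55},{"slide":[-0.005,-0.0225,0],"angular":[0,0,0],"fingers":55},{"slide":[-0.007,-0.0325,0],"angular":[0,0,0],"fingers":55},{"slide":[-0.009,-0.0425,0],"angular":[0,0,0],"fingers":55},{"slide":[-0.0105,-0.05,0],"angular":[0,0,0],"fingers":55},{"slide":[-0.012,-0.0575,0],"angular":[0,0,0],"fingers":55},{"slide":[-0.0133,-0.0625,0],"angular":[0,0,0],"fingers":55},{"slide":[-0.0133,-0.0625,0],"angular":[0,0,0],"fingers":55}]}}

```text
time: 10.63
tcp_pos: [0.5234, -0.1118, 0.047]
orientation: [0.724, 0.587, -0.28, 0.228]
force: [1.5, 5.0, 2.1]
grip_width: 0.0549
grip_force: 2.3
```

```bash
python3 m.py
```

```text
10.63 [ 0.5234 -0.1118  0.047 ] xs,ys [[31.9, -6.7]] F [1.5 5.  2.1] Fx -5.2
scene [[238, 255], [180, 258], [175, 229], [179, 198], [193, 196], [236, 199], [239, 218]]
 z 0.01 [[21.8, 34.4], [139.2, 35.3], [159.0, -54.1], [161.6, -162.5], [129.6, -167.9], [28.9, -149.8], [21.1, -81.6]]
 z 0.098 [[14.7, 123.4], [117.8, 124.2], [135.3, 45.6], [137.5, -49.5], [109.4, -54.3], [21.0, -38.5], [14.1, 21.5]]
side [[336, 331], [287, 353], [262, 311], [263, 282], [306, 266], [340, 309]]
 z 0.01 [[130.0, 47.6], [129.5, -57.9], [25.0, -58.1], [-39.0, -24.6], [-36.4, 76.0], [90.4, 81.5]]
 z 0.098 [[176.2, 10.2], [175.7, -84.5], [81.9, -84.7], [24.4, -54.6], [26.7, 35.7], [140.6, 40.7]]
```

In the tool's units: -8 mm / 400 = -0.02, -7 mm / 400 = -0.0175.

Emit:
{"fn": "arm_command", "kwargs": {"steps": [{"slide":[-0.001,-0.005,0],"angular":[0,0,0],"fingers":55},{"slide":[-0.002,-0.01,0],"angular":[0,0,0],"fingers":55},{"slide":[-0.0025,-0.0125,0],"angular":[0,0,0],"fingers":55},{"slide":[-0.0033,-0.015,0],"angular":[0,0,0],"fingers":55},{"slide":[-0.0038,-0.0175,0],"angular":[0,0,0],"fingers":55},{"slide":[-0.0043,-0.02,0],"angular":[0,0,0],"fingers":55},{"slide":[-0.0043,-0.02,0],"angular":[0,0,0],"fingers":55},{"slide":[-0.0043,-0.02,0],"angular":[0,0,0],"fingers":55}]}}

```text
time: 11.4
tcp_pos: [0.5216, -0.1196, 0.0469]
orientation: [0.724, 0.587, -0.28, 0.228]
force: [2.4, 5.8, 4.6]
grip_width: 0.055
grip_force: 3.1
```

```bash
python3 m.py
```

```text
11.4 [ 0.5216 -0.1196  0.0469] xs,ys [[39.9, -6.8]] F [2.4 5.8 4.6] Fx -6.2
scene [[232, 199], [235, 223], [224, 257], [178, 259], [171, 229], [176, 197]]
 z 0.01 [[38.2, -150.5], [29.7, -65.3], [50.1, 38.3], [142.9, 37.9], [167.7, -54.7], [169.0, -166.7]]
 z 0.098 [[29.1, -39.0], [21.6, 35.8], [39.6, 126.8], [121.1, 126.5], [142.9, 45.1], [144.0, -53.3]]
side [[340, 328], [287, 353], [263, 312], [264, 286], [297, 271], [309, 269], [341, 310]]
 z 0.01 [[127.8, 58.0], [129.5, -57.9], [28.0, -57.3], [-28.7, -27.3], [-33.0, 52.3], [-26.3, 77.6], [93.3, 82.0]]
 z 0.098 [[174.2, 19.6], [175.7, -84.5], [84.6, -84.1], [33.6, -57.1], [29.8, 14.4], [35.8, 37.1], [143.2, 41.1]]
```

In the tool's units: -6 mm / 400 = -0.015, -5 mm / 400 = -0.0125.

Emit:
{"fn": "arm_command", "kwargs": {"steps": [{"slide":[-0.0005,-0.0025,0],"angular":[0,0,0],"fingers":55},{"slide":[-0.001,-0.005,0],"angular":[0,0,0],"fingers":55},{"slide":[-0.0015,-0.0075,0],"angular":[0,0,0],"fingers":55},{"slide":[-0.002,-0.01,0],"angular":[0,0,0],"fingers":55},{"slide":[-0.0025,-0.0125,0],"angular":[0,0,0],"fingers":55},{"slide":[-0.003,-0.015,0],"angular":[0,0,0],"fingers":55},{"slide":[-0.003,-0.015,0],"angular":[0,0,0],"fingers":55},{"slide":[-0.003,-0.015,0],"angular":[0,0,0],"fingers":55}]}}

```text
time: 12.17
tcp_pos: [0.5218, -0.1208, 0.0467]
orientation: [0.726, 0.587, -0.277, 0.227]
force: [-2.9, 39.9, 18.0]
grip_width: 0.0549
grip_force: 19.2
```

```bash
python3 m.py
```

```text
12.17 [ 0.5218 -0.1208  0.0467] xs,ys [[41.0, -6.4]] F [-2.9 39.9 18. ] Fx -38.4
scene [[232, 199], [235, 223], [224, 257], [178, 259], [170, 227], [175, 198], [193, 196]]
 z 0.01 [[38.2, -150.5], [29.7, -65.3], [50.1, 38.3], [142.9, 37.9], [170.6, -61.4], [170.9, -163.1], [129.6, -167.9]]
 z 0.098 [[29.1, -39.0], [21.6, 35.8], [39.6, 126.8], [121.1, 126.5], [145.4, 39.3], [145.7, -50.1], [109.4, -54.3]]
side [[340, 328], [287, 353], [264, 314], [264, 287], [297, 271], [309, 269], [342, 311]]
 z 0.01 [[127.8, 58.0], [129.5, -57.9], [33.1, -57.7], [-26.4, -28.4], [-33.0, 52.3], [-26.3, 77.6], [96.2, 82.5]]
 z 0.098 [[174.2, 19.6], [175.7, -84.5], [89.2, -84.3], [35.7, -58.1], [29.8, 14.4], [35.8, 37.1], [145.8, 41.5]]
```

Force jumped to 38 N after only 1 mm: the port end is hard against the stop, top edge at xs 145.5 for both corners, so it is square. Backing off.

In the tool's units: 95 mm / 400 = 0.2375, 75 mm / 400 = 0.1875.

Emit:
{"fn": "arm_command", "kwargs": {"steps": [{"slide":[0.0025,0.015,0],"angular":[0,0,0],"fingers":55},{"slide":[0.0075,0.035,0],"angular":[0,0,0],"fingers":55},{"slide":[0.015,0.075,0],"angular":[0,0,0],"fingers":55},{"slide":[0.025,0.125,0],"angular":[0,0,0],"fingers":55},{"slide":[0.0375,0.1875,0.0125],"angular":[0,0,0],"fingers":55},{"slide":[0.05,0.2375,0.025],"angular":[0,0,0],"fingers":55},{"slide":[0.05,0.2375,0.025],"angular":[0,0,0],"fingers":55},{"slide":[0.05,0.2375,0.025],"angular":[0,0,0],"fingers":55}]}}

```text
time: 12.93
tcp_pos: [0.5401, -0.03, 0.0565]
orientation: [0.724, 0.587, -0.281, 0.228]
force: [0.5, -0.2, -0.3]
grip_width: 0.0552
grip_force: 0.0
```

```bash
python3 m.py; python3 -c "
from h import *
a=cv2.imread('/tmp/scene.png')[100:290,155:345];b=cv2.imread('/tmp/side.png')[160:380,190:410]
cv2.imwrite('pics/crop7.png',np.hstack([cv2.resize(a,(400,400),interpolation=2),cv2.resize(b,(400,400),interpolation=2)]))"
```

```text
12.93 [ 0.5401 -0.03    0.0565] xs,ys [[-51.7, -7.2]] F [ 0.5 -0.2 -0.3] Fx 0.1
scene [[224, 257], [176, 257], [170, 227], [176, 197], [232, 199], [235, 243]]
 z 0.01 [[50.1, 38.3], [147.6, 31.9], [170.6, -61.4], [169.0, -166.7], [38.2, -150.5], [28.5, -1.6]]
 z 0.098 [[39.6, 126.8], [125.2, 121.3], [145.4, 39.3], [144.0, -53.3], [29.1, -39.0], [20.6, 91.8]]
side [[340, 328], [287, 353], [264, 315], [264, 287], [309, 269], [342, 311]]
 z 0.01 [[127.8, 58.0], [129.5, -57.9], [35.2, -58.7], [-26.4, -28.4], [-26.3, 77.6], [96.2, 82.5]]
 z 0.098 [[174.2, 19.6], [175.7, -84.5], [91.1, -85.3], [35.7, -58.1], [35.8, 37.1], [145.8, 41.5]]
```

View pics/crop7.png

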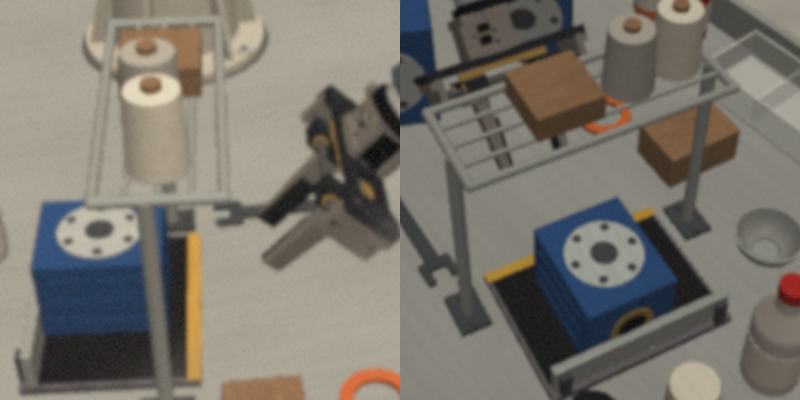

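The block lies flat, cover up at (605,252) in the right crop, its port end flush along the stop, and the tool is clear.

```bash
python3 -c "
from plant import robot
print(robot.job_done())"
```

```text
the job is handed in; nothing more can be done
None
```

The job is handed in, with no verdict returned: the pump head lies flat on the board, cover up, its port end square against the back stop, and the arm had backed clear at about 13 s.

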